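Put a delivered stack of castor parts away in the labelled stock trays

ROBOT

A 6-joint arm with a two-finger parallel gripper is mounted at the origin on the work surface. World frame = base frame: x ahead of the robot, y to its left, z up, the work surface at z = 0. Lengths are in m, angles in rad, forces in N, time in s.
With the tool pointing down it reaches from about 0.275 to 0.775 m from the base axis. Payload 14.6 kg.
Tool frame: the origin (TCP) lies on the centre line of the jaws, within the pads' length; the fingertips stand 11 mm ahead of it and the grasp point (between the pads) lies 8 mm behind it; x points along the fingers, y is the direction in which the jaws open and shut, and the axes are right-handed (so a half turn about x gives the same grasp; the last joint's range is limited). The gripper opens to 85 mm and grips with 20 to 120 N. Pads are 22 mm wide; open, the fingers measure 114 mm over their backs; the gripper's body (76 mm by 85 mm) begins 54 mm behind the grasp point. The pads swing forward as they close: fully open they stand 13 mm farther back than shut.
Start: joints at [1.188, 0.263, -0.048, 1.259, 0, 1.415], TCP at [0.119, 0.511, 0.242] pointing down, gripper open.
Joint ranges: [-2.65, 2.65], [-0.89, 1.7], [-1.18, 1.37], [-2.13, 2.11], [-1.35, 1.29], [-3.14, 3.14]. Speed limits (rad/s): [1.89, 1.89, 2.57, 2.79, 3.14, 3.14].

INTERFACE

Orientations are given as a unit quaternion [w, x, y, z].
In Python, from cell import * gives the robot as it stands. The module is installed in compiled form; this text tells all that it offers.
- The arm moves only by the shell command python3 -m pendant 'ROWS' [OPENING] [FORCE]. ROWS is JSON, a list of rows, each a list of 2 entries, a list of its own where there are three numbers: the shift along the tool's x, y, z in cm, then the turn, a rotation vector about the tool's x, y, z in rad. In form: [[[dx, dy, dz], [wx, wy, wz]], ...]. A call has 1 to 20 rows; each row shifts and turns the commanded pose from where the row before left it, along the tool's axes as they then stand; what a row does not reach is not made up. A row lasts 1/10 s, in which the tool goes at most 50 mm and 8.59 degrees, less where a joint would pass 70% of its speed; a pose out of reach is approached as far as the arm can. A call with a gripper value outside its range is refused whole. OPENING is the closure in counts, from 0 (fully open) to 255 (shut), set as the call begins (- or left out, the last holds). The fingers move at their own pace and stop on an object; FORCE is the grip in N (left out, the last holds). Time passes only in rows, so rows that do not move let the fingers close. It gives the time, the measured TCP pose, the force and the opening at its end, in the units of the state.
- read_state(): the state, without advancing time (a new reading comes with each control period).
- camera(name): name is "side" or "top"; returns a dict with "pixels" (420x560x3 uint8, red, green, blue), "camera_matrix" (3x3 intrinsics, pixels), "D" ([k1, k2, p1, p2, k3] as OpenCV has them; the pictures are not rectified), "origin" and "orientation" of the camera in the world. Camera axes: x right, y up, looking along -z (the intrinsics and any distortion apply to the point x, -y, -z); pixel columns grow to the right and rows downward; lengths in m; the calibration is good to about 2 mm. A picture is of the moment at which its call begins. There is no depth.
- job_done(): hands the job in, once; it reports no verdict.
The state is a dict: "clock": time; "joint_positions": joint angles; "qd": joint speeds; "effort": joint torques, N m; "ee_pos": TCP position; "tcp_rot": TCP orientation; "ft_force": force on the tool from outside, world axes, zero at the start; "wrist_torque": the same for the moment, N m; "opening": opening from 0.0 (shut) to 1.0 (fully open).
Only numpy, scipy, OpenCV 4.12 (cv2) and the standard library are available. Lean on these libraries where they do the work, as an engineer would, in place of code of your own. Each camera call takes 0.05 s, during which the arm holds its last target. There are 200 camera calls.

TASK

Put the delivered parts away: take the stack apart from the top and set the steel ball in the dimple of the white-labelled tray, the brass bush in the pocket of the brass-labelled tray, and the red and green wheels in the pockets of the trays with labels of their own colour. Set each one down gently without letting it fall, lying flat in the bottom of its pocket (the ball at rest in its dimple), and let go. Leave the carton and the jar where they stand.

Things in the scene. Friction and masses are not known exactly. Their poses are not given: they have to be found in the camera images.
- ball: A bright steel bearing ball, diameter 32 mm, about 0.13 kg. Origin: its centre. At the start it sits on the mouth of the bush's bore, its centre about 12 mm above the bush's top face (about 68 mm above the table). It rolls if set down on a flat surface. Its place is the dimple of the white-labelled tray.
- bush: A brass bush, a thick ring: outer diameter 46 mm, bore 20 mm, 30 mm high, about 0.3 kg. Origin: centre of its underside, z along the bore, up. At the start it stands upright on top of one of the wheels (underside 26 mm above the table), with the ball on it. Its place is the tray with the brass label.
- wheel_red: A red castor wheel lying flat with its axle upright: a plain cylinder, diameter 66 mm, 26 mm high, with a grey hub face 47 mm across and a small black axle spot, about 0.14 kg. Origin: centre of its underside, z up. It stands on the table (on a thin black mat, under 1 mm); of the two wheels, either one may be under the bush and ball, the other stands alone. Its place is the tray with the red label.
- wheel_green: A green castor wheel lying flat with its axle upright: a plain cylinder, diameter 66 mm, 26 mm high, with a grey hub face 47 mm across and a small black axle spot, about 0.14 kg. Origin: centre of its underside, z up. It stands on the table (on a thin black mat, under 1 mm); of the two wheels, either one may be under the bush and ball, the other stands alone. Its place is the tray with the green label.
- tray_red: Fixed flat blue plastic tray, 118 x 100 x 12 mm thick, with a round recess of diameter 82 mm, 6 mm deep (its floor is 6 mm above the table). Origin: at table height under the recess centre. A 19 x 86 mm red label strip runs along y, centred at x = -56 mm; the tray spans x -68..+50, y -50..+50 mm in its own frame. Yaw within 0.25 rad. Place of the red wheel.
- tray_green: Fixed flat blue plastic tray, 118 x 100 x 12 mm thick, with a round recess of diameter 82 mm, 6 mm deep (its floor is 6 mm above the table). Origin: at table height under the recess centre. A 19 x 86 mm green label strip runs along y, centred at x = -56 mm; the tray spans x -68..+50, y -50..+50 mm in its own frame. Yaw within 0.25 rad. Place of the green wheel.
- tray_brass: Fixed flat blue plastic tray, 118 x 100 x 12 mm thick, with a round recess of diameter 62 mm, 6 mm deep (its floor is 6 mm above the table). Origin: at table height under the recess centre. A 19 x 86 mm brass-coloured label strip runs along y, centred at x = -56 mm; the tray spans x -68..+50, y -50..+50 mm in its own frame. Yaw within 0.25 rad. Place of the brass bush.
- tray_ball: Fixed flat blue plastic tray, 118 x 100 x 12 mm thick, with a round recess (a dimple) of diameter 24 mm, 8 mm deep. Origin: at table height under the recess centre. A 19 x 86 mm white label strip runs along y, centred at x = -56 mm; the tray spans x -68..+50, y -50..+50 mm in its own frame. Yaw within 0.25 rad. The ball sits on its rim, centre about 22 to 23 mm above the table.
- carton: Bystander: a loose plain cardboard carton, 70 x 55 x 50 mm high. Origin: centre of its underside. To be left alone.
- jar: Bystander: a loose closed screw jar with a black cap and paper label, diameter 56 mm, 75 mm high. Origin: centre of its underside. To be left alone.
Mind the look-alikes: they are no part of the job. Leave any blue or purple look-alike of the bush alone.

How it is judged:
At the end, for the whole second after the job is handed in: Each wheel and the bush lies flat (within 0.1 rad) on the floor of its own tray's pocket, within 12 mm of the pocket's centre; the ball sits in the dimple, within 6 mm of its centre; all are at rest and released; the carton and jar stand upright within 30 mm of where they were (horizontal distance between wheel_red and tray_red below 0.012 m and z of wheel_red in the frame of tray_red between 0.001 and 0.0095 m and linear speed of each of wheel_red, wheel_green, bush, ball below 0.03 m/s and angular speed of each of wheel_red, wheel_green, bush, ball below 0.6 rad/s and angle between each of wheel_red, wheel_green, bush's own z axis and vertical below 0.1 rad and horizontal distance between wheel_green and tray_green below 0.012 m and z of wheel_green in the frame of tray_green between 0.001 and 0.0095 m and horizontal distance between bush and tray_brass below 0.012 m and z of bush in the frame of tray_brass between 0.001 and 0.0095 m and horizontal distance between ball and tray_ball below 0.006 m and z of ball in the frame of tray_ball between 0.018 and 0.027 m and distance of each of carton, jar from where it was at the start of the episode below 0.03 m and angle between each of carton, jar's own z axis and vertical below 0.2 rad); the robot touches nothing.
It fails at once if the steel ball is let fall or thrown: out of the fingers it moves faster than 0.75 m/s (a drop of about 3 cm) (contact force between the fingers and ball below 0.01 N and linear speed of ball above 0.75 m/s).
It fails at once if the brass bush is let fall or thrown: out of the fingers it moves faster than 0.75 m/s (a drop of about 3 cm) (contact force between the fingers and bush below 0.01 N and linear speed of bush above 0.75 m/s).
It fails at once if the red wheel is let fall or thrown: out of the fingers it moves faster than 0.75 m/s (a drop of about 3 cm) (contact force between the fingers and wheel_red below 0.01 N and linear speed of wheel_red above 0.75 m/s).
It fails at once if the green wheel is let fall or thrown: out of the fingers it moves faster than 0.75 m/s (a drop of about 3 cm) (contact force between the fingers and wheel_green below 0.01 N and linear speed of wheel_green above 0.75 m/s).
It fails at once if the carton or the jar is pushed more than 30 mm or tipped (not (distance of each of carton, jar from where it was at the start of the episode below 0.03 m and angle between each of carton, jar's own z axis and vertical below 0.2 rad)).
It also fails if it takes over 120 s, if anything falls off the work surface, if the arm or the gripper's body presses on something with over 40 N, if the wrist force passes 120 N, or if a joint passes its speed limit or range.

## Working session

There is one attempt and no reset: what is moved stays moved. The work goes in short steps, Python scripts to look and compute and a shell command to move; the robot and the scene stay as the last step left them, time stands still between calls to the robot, and variables do not carry over. Pictures are saved under pics/ and viewed, about 12 in all and at most 16, crops included, and the job is handed in when it is done.

```bash
mkdir -p pics; cat > h.py <<'E'
from cell import *
import numpy as np, cv2
from scipy.spatial.transform import Rotation as R
def q(a): return R.from_quat([a[1],a[2],a[3],a[0]])
def snap(n,f=None):
    c=camera(n)
    if f: cv2.imwrite('pics/'+f,c['pixels'][:,:,::-1])
    return c
def w(c,uv,z):
    p=cv2.undistortPoints(np.array([[uv]],float),np.array(c['camera_matrix'],float),np.array(c['D'],float))[0,0]
    d=q(c['orientation']).apply([p[0],-p[1],-1]); o=np.array(c['origin'])
    return o+d*(z-o[2])/d[2]
def px(c,P):
    r=q(c['orientation']).inv().apply(np.array(P)-c['origin'])
    r=r*[1,-1,-1]
    return cv2.projectPoints(r.reshape(1,1,3),np.zeros(3),np.zeros(3),np.array(c['camera_matrix'],float),np.array(c['D'],float))[0].ravel()
E
python3 - <<'E'
from h import *
for n in('top','side'):
    c=snap(n,n+'0.png');print(n,c['origin'],c['orientation'],c['camera_matrix'],c['D'])
s=read_state();print(s)
print(q(s['tcp_rot']).as_matrix().round(3))
E
```

```text
top [ 0.32622199 -0.01593219  1.08822335] [ 0.70686719  0.05801395 -0.04525008 -0.70350948] [[433.51940975   0.         278.91230198]
 [  0.         433.51940975 206.01951321]
 [  0.           0.           1.        ]] [-0.02591446  0.          0.          0.          0.        ]
side [ 0.19555063 -0.58298887  0.61840958] [ 0.88231395  0.41462637 -0.10138394 -0.1983138 ] [[430.16164812   0.         276.89395096]
 [  0.         430.16164812 209.55713379]
 [  0.           0.           1.        ]] [0.03837786 0.         0.         0.         0.        ]
{'clock': 0.1, 'joint_positions': array([ 1.18768956e+00,  2.63440655e-01, -4.88462845e-02,  1.25938896e+00,
        2.18664536e-05,  1.41550048e+00]), 'qd': array([-7.42809520e-04, -7.48829279e-05,  2.01021618e-03,  8.16790140e-04,
       -9.52168026e-05, -5.07876840e-04]), 'effort': array([ 1.87435377e-03, -6.38573742e+01,  3.85065901e+01,  1.00006277e-02,
       -1.58953708e-04, -1.48295209e-05]), 'ee_pos': array([0.118482  , 0.511228  , 0.24190101]), 'tcp_rot': array([ 0.70243435,  0.08007155,  0.70261467, -0.08066698]), 'ft_force': array([0.1801817 , 0.52523731, 0.81964097]), 'wrist_torque': array([ 0.00637046, -0.02080323,  0.02626593]), 'opening': 0.9981834692359696}
[[-0.     0.226  0.974]
 [-0.001  0.974 -0.226]
 [-1.    -0.001 -0.   ]]
```

View pics/top0.png

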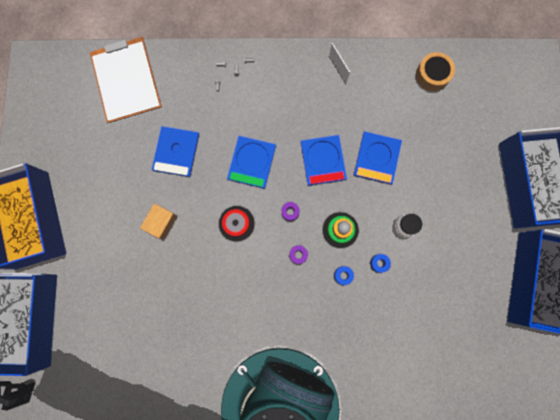

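View pics/side0.png

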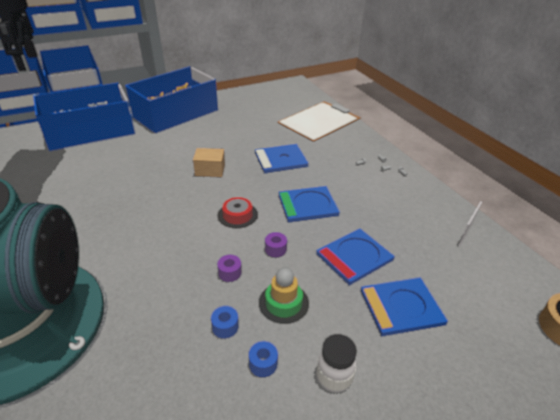

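The top view shows white, green, red and brass trays at about (175,150), (252,160), (323,158) and (378,157). The stack is on the green wheel at (341,229) and the red wheel is alone at (236,223). The carton is at (158,221), the jar at (408,225), and the blue and purple rings are decoys. Next I'll fit the known shapes to the colour masks in both views.

```bash
cat > fit.py <<'E'
from h import *
from scipy.optimize import minimize
S=8
def mask(c,col,roi):
    hsv=cv2.cvtColor(c['pixels'],cv2.COLOR_RGB2HSV).astype(int);H,s,v=hsv[...,0],hsv[...,1],hsv[...,2]
    m={'red':((H<8)|(H>172))&(s>130)&(v>60),'green':(H>45)&(H<85)&(s>110),'brass':(H>12)&(H<32)&(s>100)&(v>90),
       'tray':((H>100)&(H<125)&(s>150)),'white':(s<30)&(v>190),'grey':(s<60)&(v>90),'cart':(H>8)&(H<25)&(s>80)}
    m=m[col].copy(); r=np.zeros_like(m); u,v_,d=roi; u,v_=int(u),int(v_); r[v_-d:v_+d+1,u-d:u+d+1]=1
    m&=r; n,l,st,ce=cv2.connectedComponentsWithStats(m.astype(np.uint8),connectivity=8)
    if n<2: return None
    keep=[i for i in range(1,n) if st[i,4]>=max(4,.15*st[1:,4].max())]
    return np.isin(l,keep)
def hullmask(c,pts,off):
    p=np.array([px(c,P) for P in pts]); h=cv2.convexHull(((p-off+.5)*S).astype(np.float32)).round().astype(np.int32)
    im=np.zeros((160*S,160*S),np.uint8); cv2.fillConvexPoly(im,h,1); return im
def fit(cams,masks,model,x0,convex=True):
    offs=[];T=[]
    for c,m in zip(cams,masks):
        vu=np.argwhere(m); off=vu.mean(0)[::-1].round()-80; offs.append(off)
        pts=np.concatenate([(vu[:,::-1]-off+[a,b])*S for a in(0,1) for b in(0,1)]).astype(np.int32)
        im=np.zeros((160*S,160*S),np.uint8); cv2.fillConvexPoly(im,cv2.convexHull(pts),1); T.append(im)
    def cost(x):
        return sum(1-(a&b).sum()/max(1,(a|b).sum()) for a,b in((hullmask(c,model(x),o),t) for c,o,t in zip(cams,offs,T)))
    sim=np.array([x0]+[np.array(x0)+np.eye(len(x0))[i]*(.008 if i<2 else .1) for i in range(len(x0))])
    r=minimize(cost,x0,method='Nelder-Mead',options=dict(initial_simplex=sim,xatol=1e-4,fatol=1e-4,maxiter=80))
    return r.x,r.fun
def cyl(rad,z0,z1):
    t=np.linspace(0,2*np.pi,32,endpoint=False)
    return lambda x:[[x[0]+rad*np.cos(a),x[1]+rad*np.sin(a),z] for z in(z0,z1) for a in t]
def box(x0,x1,y0,y1,z0,z1):
    def f(x):
        C,s=np.cos(x[2]),np.sin(x[2])
        return [[x[0]+C*a-s*b,x[1]+s*a+C*b,z] for a in(x0,x1) for b in(y0,y1) for z in(z0,z1)]
    return f
tray=box(-.068,.050,-.05,.05,0,.012)
E
python3 - <<'E'
from fit import *
t,s=camera('top'),camera('side')
def run(name,items,model,x0):
    for tag,sel in(('top',[0]),('side',[1]),('both',[0,1])):
        cs=[(t,s)[i] for i in sel];ms=[items[i] for i in sel]
        if any(m is None for m in ms): continue
        x,f=fit(cs,ms,model,x0);print(name,tag,x.round(4),round(f,3))
for n,u,lab in(('ball',(175,150),'white'),('green',(252,160),'green'),('red',(323,158),'red'),('brass',(378,157),'brass')):
    p=w(t,u,.012)[:2];v=px(s,[*p,.012])
    d=25 if n=='ball' else 26
    items=[mask(t,'tray',(*u,26))|mask(t,lab,(u[0],u[1]+15,17 if n!='brass' else 14)), mask(s,'tray',(*v,45))|mask(s,lab,(v[0]-22,v[1],25))]
    run('tray_'+n,items,tray,[p[0],p[1],0])
for n,u,col,mod,d,ztop,ds in(('wred',(236,223),'red',cyl(.033,0.0005,.0265),22,.026,24),('wgreen',(341,229),'green',cyl(.033,0.0005,.0265),22,.026,30),
   ('bush',(342,228),'brass',cyl(.023,.026,.056),14,.056,26)):
    p=w(t,u,ztop)[:2];v=px(s,[*p,ztop*.7])
    run(n,[mask(t,col,(*u,d)),mask(s,col,(*v,ds))],mod,[p[0],p[1]])
p=w(t,(343,228),.068);print('ball guess',p)
v=px(s,p);print(v)
a=cv2.resize(t['pixels'][195:255,305:385],None,fx=8,fy=8,interpolation=2)[:, :, ::-1]
cv2.imwrite('pics/stack.png',a[:, :])
E
```

```text
tray_ball top [ 0.6389  0.272  -0.1706] 0.018
tray_ball side [0.6353 0.1655 0.153 ] 0.543
tray_ball both [ 0.6387  0.272  -0.1685] 0.615
tray_green top [ 0.6102  0.0736 -0.2293] 0.026
tray_green side [ 0.6065  0.046  -0.2132] 0.61
tray_green both [ 0.6109  0.0732 -0.2262] 0.653
tray_red top [ 0.615  -0.1066  0.1574] 0.018
tray_red side [ 0.6172 -0.118  -0.0829] 0.512
tray_red both [ 0.6155 -0.1066  0.1489] 0.54
tray_brass top [ 0.6214 -0.2495 -0.236 ] 0.014
tray_brass side [ 0.6226 -0.247  -0.27  ] 0.289
tray_brass both [ 0.6215 -0.2492 -0.2453] 0.317
wred top [0.4425 0.1141] 0.099
wred side [0.4416 0.1102] 0.089
wred both [0.4421 0.112 ] 0.189
wgreen top [ 0.4286 -0.1509] 0.079
wgreen side [ 0.4273 -0.1493] 0.215
wgreen both [ 0.4273 -0.1509] 0.3
bush top [ 0.4272 -0.15  ] 0.038
bush side [ 0.4273 -0.1498] 0.192
bush both [ 0.4275 -0.1499] 0.231
ball guess [ 0.42455129 -0.14838871  0.068     ]
[282.62264375 276.28282374]
```

View pics/stack.png

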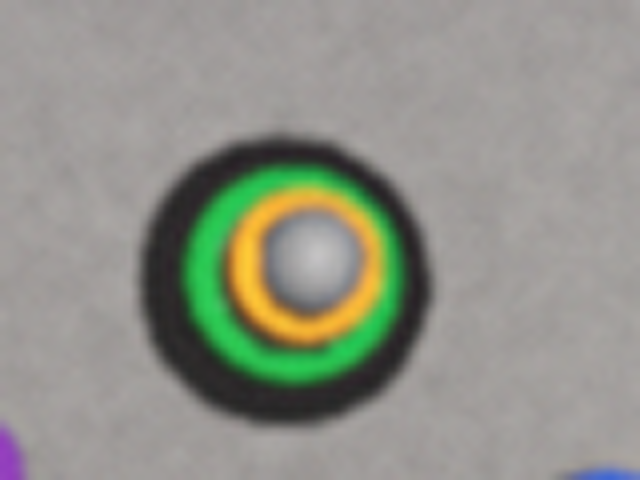

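Ball, bush and wheel estimates agree at about (0.427, -0.150), and the top-view tray fits are tight (residuals up to 0.026). I'll turn the tool so tool y = world y and tool z = world x, then travel to the stack.

```bash
python3 -m pendant '[[[0,0,0],[-0.114,0,0]],[[0,0,0],[-0.114,0,0]],[[0,-3.3,1.5],[0,0,0]],[[0,-3.3,1.5],[0,0,0]],[[0,-3.3,1.5],[0,0,0]],[[0,-3.3,1.5],[0,0,0]],[[0,-3.3,1.5],[0,0,0]],[[0,-3.3,1.5],[0,0,0]],[[0,-3.3,1.5],[0,0,0]],[[0,-3.3,1.5],[0,0,0]],[[0,-3.3,1.5],[0,0,0]],[[0,-3.3,1.5],[0,0,0]],[[0,-3.3,1.5],[0,0,0]],[[0,-3.3,1.5],[0,0,0]],[[0,-3.3,1.5],[0,0,0]],[[0,-3.3,1.5],[0,0,0]],[[0,-3.3,1.5],[0,0,0]],[[0,-3.3,1.5],[0,0,0]],[[0,-3.3,1.5],[0,0,0]],[[0,0,0],[0,0,0]]]' 0 40
python3 -c "
from h import *
print(q(read_state()['tcp_rot']).as_matrix().round(4))"
```

```text
clock: 2.2
ee_pos: [0.3752, -0.0526, 0.242]
tcp_rot: [0.707, 0.001, 0.707, -0.001]
ft_force: [0.6, 0.4, 0.5]
opening: 0.998
[[ 2.0e-04  3.3e-03  1.0e+00]
 [-7.0e-04  1.0e+00 -3.3e-03]
 [-1.0e+00 -7.0e-04  2.0e-04]]
```

```bash
python3 -m pendant '[[[0,-2.4,1.3],[0,0,0]],[[0,-2.4,1.3],[0,0,0]],[[0,-2.4,1.3],[0,0,0]],[[0,-2.55,1.3],[0,0,0]],[[2.7,0,0],[0,0,0]],[[2.7,0,0],[0,0,0]],[[2.7,0,0],[0,0,0]],[[2.7,0,0],[0,0,0]],[[2.7,0,0],[0,0,0]],[[0,0,0],[0,0,0]],[[0,0,0],[0,0,0]]]' 75 40
python3 -c "
from h import *
c=snap('side');cv2.imwrite('pics/s1.png',cv2.resize(c['pixels'][200:330,210:370],None,fx=5,fy=4.6,interpolation=2)[:,:,::-1])
print(px(c,[.427,-.15,.068]),px(c,read_state()['ee_pos']))"
```

```text
clock: 3.3
ee_pos: [0.4256, -0.1467, 0.1079]
tcp_rot: [0.707, -0.0, 0.707, 0.0]
ft_force: [-0.5, -1.2, -0.0]
opening: 0.708
[284.3413646  276.47365528] [283.67831613 258.75985227]
```

View pics/s1.png

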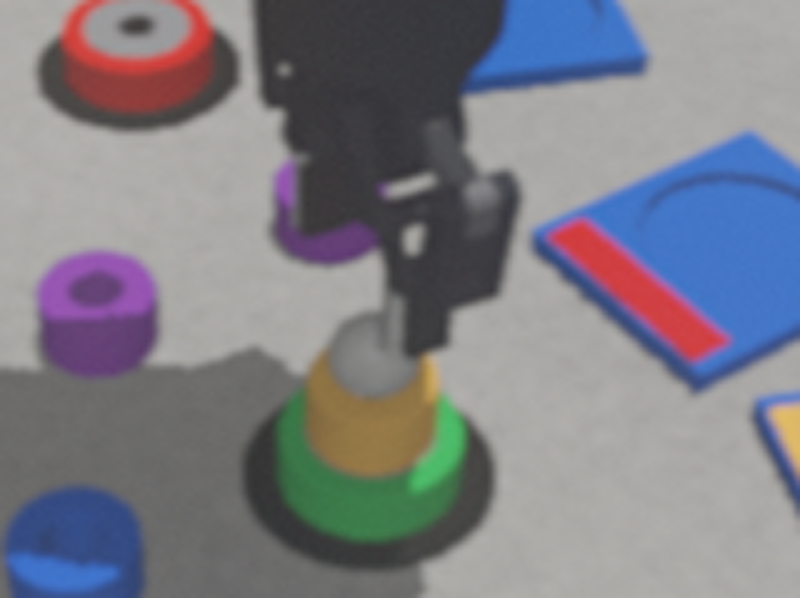

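The fingers straddle the ball and the finger nearest the camera has its tip at about full-image (295,276). I'll work out the tip height to know the tip-to-TCP offset at this opening.

```bash
python3 -c "
from h import *
c=camera('side');p=read_state()['ee_pos'];print(p)
for s in(-1,1):
  for dz in(0,-.005,-.011,):
    print(s,dz,[(px(c,[p[0]+a,p[1]+s*b,p[2]+dz])-[210,200])*[5,4.6] for a in(-.011,.011) for b in(.030,.040)])"
```

```text
[ 0.42632329 -0.1471839   0.10858227]
-1 0 [array([380.27318182, 337.28930113]), array([394.63021428, 357.33291498]), array([441.80261359, 317.21226581]), array([456.63371298, 336.82829084])]
-1 -0.005 [array([379.83506403, 347.12830071]), array([394.12113565, 367.1819625 ]), array([441.08923637, 327.03334013]), array([455.84530794, 346.66095171])]
-1 -0.011 [array([379.31471735, 358.81718346]), array([393.51658519, 378.88170343]), array([440.24196229, 338.70205985]), array([454.90902166, 358.34238084])]
1 0 [array([299.97141721, 225.22880214]), array([287.48311163, 207.80871741]), array([358.80280801, 207.46135203]), array([345.88785168, 190.38798376])]
1 -0.005 [array([299.90694316, 234.98093908]), array([287.47320661, 217.54268605]), array([358.48568631, 217.18813345]), array([345.62879117, 200.09561357])]
1 -0.011 [array([299.83022714, 246.57259334]), array([287.46131953, 229.11367002]), array([358.10878519, 228.75066377]), array([345.32085038, 211.63628434])]
```

```bash
python3 -m pendant '[[[1,-0.28,0.1],[0,0,0]],[[1,0,0],[0,0,0]],[[0.8,0,0],[0,0,0]],[[0.6,0,0],[0,0,0]],[[0,0,0],[0,0,0]],[[0,0,0],[0,0,0]],[[0,0,0],[0,0,0]]]'
python3 -c "
from h import *
import time
for i in range(4): camera('top'); print(read_state()['ee_pos'])"
```

```text
clock: 4.1
ee_pos: [0.4269, -0.1499, 0.0735]
tcp_rot: [0.707, -0.0, 0.707, 0.0]
ft_force: [0.8, 0.2, 0.7]
opening: 0.704
[ 0.42687125 -0.14986762  0.07355888]
[ 0.42689606 -0.1498794   0.07354655]
[ 0.42683663 -0.14986699  0.073521  ]
[ 0.4268279  -0.14988749  0.07348239]
```

Centred. I'll go down another 4 mm, close on the ball, and check with the camera before lifting.

```bash
python3 -m pendant '[[[0.2,0,0],[0,0,0]],[[0.2,0,0],[0,0,0]],[[0,0,0],[0,0,0]],[[0,0,0],[0,0,0]]]'
python3 -m pendant '[[[0,0,0],[0,0,0]],[[0,0,0],[0,0,0]],[[0,0,0],[0,0,0]],[[0,0,0],[0,0,0]],[[0,0,0],[0,0,0]],[[0,0,0],[0,0,0]],[[0,0,0],[0,0,0]]]' 255 40
python3 -m pendant '[[[-0.3,0,0],[0,0,0]],[[-0.3,0,0],[0,0,0]],[[-1,0,0],[0,0,0]],[[-1,0,0],[0,0,0]],[[0,0,0],[0,0,0]]]'
python3 -c "
from h import *
c=snap('side');cv2.imwrite('pics/s2.png',cv2.resize(c['pixels'][200:330,210:370],None,fx=4,fy=4,interpolation=2)[:,:,::-1])"
```

```text
clock: 4.7
ee_pos: [0.4266, -0.1498, 0.0692]
tcp_rot: [0.707, -0.0, 0.707, 0.0]
ft_force: [0.3, -0.6, -0.0]
opening: 0.705
clock: 5.4
ee_pos: [0.4268, -0.1498, 0.0694]
tcp_rot: [0.707, -0.0, 0.707, 0.0]
ft_force: [-0.8, 1.1, 5.8]
opening: 0.345
clock: 5.9
ee_pos: [0.4274, -0.1502, 0.0968]
tcp_rot: [0.708, -0.001, 0.706, -0.0]
ft_force: [0.8, -0.5, -1.6]
opening: 0.346
```

View pics/s2.png

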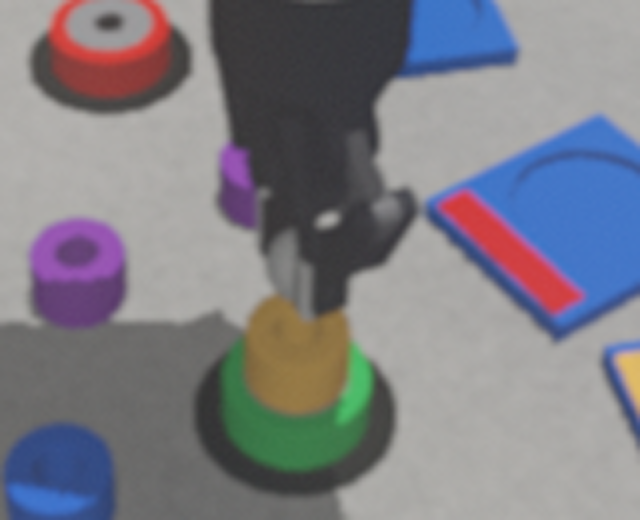

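The ball is held, and the bush still stands on the green wheel. On to the white tray at (0.639, 0.272).

```bash
python3 -m pendant '[[[-1.5,1,0.5],[0,0,0]],[[-1.5,2,1],[0,0,0]],[[0,3,1.5],[0,0,0]],[[0,3,1.5],[0,0,0]],[[0,3,1.5],[0,0,0]],[[0,3,1.5],[0,0,0]],[[0,3,1.5],[0,0,0]],[[0,3,1.5],[0,0,0]],[[0,3,1.5],[0,0,0]],[[0,3,1.5],[0,0,0]],[[0,3,1.5],[0,0,0]],[[0,3,1.5],[0,0,0]],[[0,3,1.5],[0,0,0]],[[0,3,1.5],[0,0,0]],[[0,2,1],[0,0,0]],[[0,1,0.5],[0,0,0]],[[0,0.2,0.1],[0,0,0]],[[0,0,0],[0,0,0]],[[0,0,0],[0,0,0]]]'
python3 -c "
from h import *
s=read_state();print(s['ee_pos'],q(s['tcp_rot']).as_matrix().round(3))"
```

```text
clock: 7.85
ee_pos: [0.6373, 0.2712, 0.1254]
tcp_rot: [0.707, 0.0, 0.707, -0.0]
ft_force: [0.4, 0.2, -1.2]
opening: 0.345
[0.63731527 0.27123519 0.12539127] [[-0.     0.001  1.   ]
 [-0.     1.    -0.001]
 [-1.    -0.    -0.   ]]
```

```bash
python3 -m pendant '[[[1,0.1,0.15],[0,0,0]],[[2,0,0],[0,0,0]],[[2,0,0],[0,0,0]],[[2,0,0],[0,0,0]],[[1.3,0,0],[0,0,0]],[[0.7,0,0],[0,0,0]],[[0,0,0],[0,0,0]],[[0,0,0],[0,0,0]]]'
python3 -c "
from h import *
print(read_state()['ee_pos'])
c=snap('side');a=c['pixels'][110:200,230:340];t=snap('top')['pixels'][115:205,120:230]
cv2.imwrite('pics/s3.png',cv2.resize(np.hstack([a,t]),None,fx=3.6,fy=3.6,interpolation=2)[:,:,::-1])"
```

```text
clock: 8.65
ee_pos: [0.6395, 0.2733, 0.0359]
tcp_rot: [0.707, 0.0, 0.707, 0.0]
ft_force: [-0.5, 0.2, 0.6]
opening: 0.341
[0.63948668 0.27325709 0.03594085]
```

View pics/s3.png

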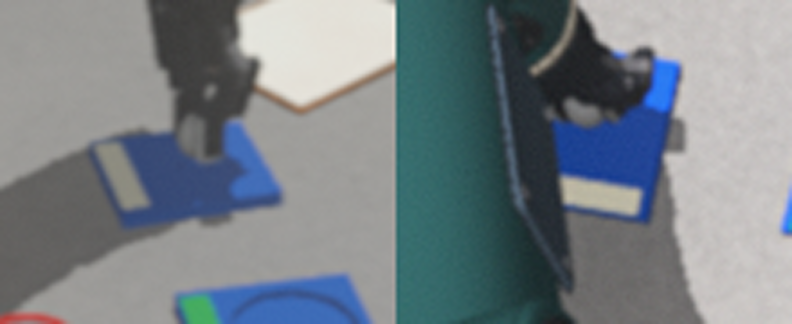

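Ball over the dimple. I'll trim y by -1.2 mm and ease down, watching the force.

```bash
python3 -m pendant '[[[0.4,-0.12,-0.05],[0,0,0]],[[0.3,0,0],[0,0,0]],[[0.2,0,0],[0,0,0]],[[0,0,0],[0,0,0]],[[0,0,0],[0,0,0]]]'
python3 -m pendant '[[[0.1,0,0],[0,0,0]],[[0,0,0],[0,0,0]],[[0,0,0],[0,0,0]]]'
python3 -m pendant '[[[0.1,0,0],[0,0,0]],[[0,0,0],[0,0,0]],[[0,0,0],[0,0,0]]]'
```

```text
clock: 9.25
ee_pos: [0.6386, 0.2721, 0.0262]
tcp_rot: [0.707, -0.0, 0.707, 0.0]
ft_force: [0.2, -0.2, 0.5]
opening: 0.344
clock: 9.55
ee_pos: [0.6386, 0.2721, 0.0253]
tcp_rot: [0.707, -0.0, 0.707, 0.0]
ft_force: [0.4, 0.7, -1.3]
opening: 0.343
clock: 9.85
ee_pos: [0.6386, 0.2721, 0.0245]
tcp_rot: [0.707, -0.0, 0.707, 0.0]
ft_force: [-1.7, -0.0, 3.9]
opening: 0.348
```

```bash
python3 -m pendant '[[[0.05,0,0],[0,0,0]],[[0,0,0],[0,0,0]],[[0,0,0],[0,0,0]]]'
python3 -c "
from h import *
for i in range(4): camera('top'); print(read_state()['ft_force'].round(1),read_state()['ee_pos'].round(4))"
```

```text
clock: 10.15
ee_pos: [0.6385, 0.2721, 0.0241]
tcp_rot: [0.707, -0.0, 0.707, 0.0]
ft_force: [-3.6, 0.4, 6.9]
opening: 0.341
[-2.4  0.6  7.7] [0.6386 0.2721 0.0242]
[-2.8  0.2  7.3] [0.6386 0.2721 0.0242]
[-3.7 -0.8  8.1] [0.6386 0.2721 0.0241]
[-2.   0.1  8.2] [0.6386 0.2721 0.0242]
```

Rim contact at the expected height, with a small push toward -x. I'll yield 1 mm that way and release with a partial opening.

```bash
python3 -m pendant '[[[0,0,-0.1],[0,0,0]],[[0,0,0],[0,0,0]],[[0,0,0],[0,0,0]]]'
python3 -m pendant '[[[0,0,0],[0,0,0]],[[0,0,0],[0,0,0]],[[0,0,0],[0,0,0]],[[0,0,0],[0,0,0]]]' 130 40
python3 -m pendant '[[[-0.5,0,0],[0,0,0]],[[-1,0,0],[0,0,0]],[[-2,0,0],[0,0,0]],[[-3,0,0],[0,0,0]],[[-3,0,0],[0,0,0]],[[0,-2,-2],[0,0,0]],[[0,-4,-2],[0,0,0]],[[0,-4,-2],[0,0,0]],[[0,-4,-2],[0,0,0]],[[0,-4,-2],[0,0,0]],[[0,-4,-2],[0,0,0]],[[0,-4,-2],[0,0,0]],[[0,-4,-2],[0,0,0]],[[0,-3,-2],[0,0,0]],[[0,-3,-2],[0,0,0]],[[0,-3,-1],[0,0,0]],[[0,-2,0],[0,0,0]],[[0,0,0],[0,0,0]],[[0,0,0],[0,0,0]]]' 75
python3 -c "
from h import *
t=snap('top');s=snap('side')
cv2.imwrite('pics/b1.png',cv2.resize(np.hstack([t['pixels'][120:180,145:205],s['pixels'][130:190,250:310]]),None,fx=6,fy=6,interpolation=2)[:,:,::-1])
print(px(t,[.6389,.272,.0225])-[145,120],px(s,[.6389,.272,.0225])-[250,130])"
```

```text
clock: 10.65
ee_pos: [0.6375, 0.272, 0.0237]
tcp_rot: [0.707, -0.0, 0.707, 0.0]
ft_force: [-1.4, -0.3, 2.5]
opening: 0.346
clock: 11.05
ee_pos: [0.6376, 0.272, 0.0237]
tcp_rot: [0.707, -0.0, 0.707, 0.0]
ft_force: [-0.3, 0.1, 0.4]
opening: 0.492
clock: 12.95
ee_pos: [0.4278, -0.1381, 0.1193]
tcp_rot: [0.707, 0.0, 0.707, -0.0]
ft_force: [-0.7, 0.3, -0.6]
opening: 0.704
[29.30503559 25.30631535] [34.43768187 21.37350023]
```

View pics/b1.png

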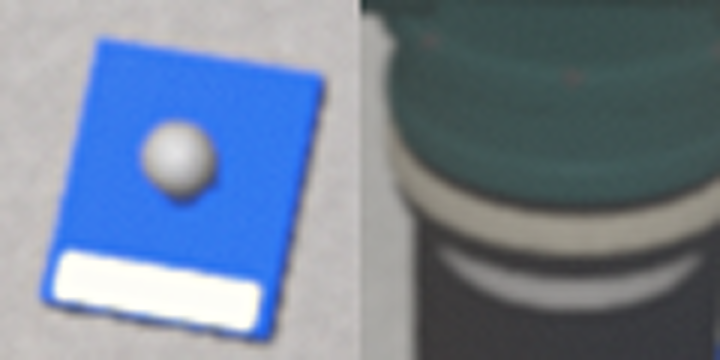

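The ball rests at (29.5,25.8) in the crop against a predicted (29.3,25.3), so it is seated in the dimple. Now the bush.

```bash
python3 -m pendant '[[[0,-0.7,0],[0,0,0]],[[0,-0.5,-0.1],[0,0,0]],[[2,0,0],[0,0,0]],[[2,0,0],[0,0,0]],[[1.5,0,0],[0,0,0]],[[1,0,0],[0,0,0]],[[0,0,0],[0,0,0]],[[0,0,0],[0,0,0]],[[0,0,0],[0,0,0]]]' 70 60
```

```text
clock: 13.95
ee_pos: [0.4271, -0.1502, 0.0544]
tcp_rot: [0.707, -0.0, 0.707, -0.0]
ft_force: [-0.5, -0.3, 0.4]
opening: 0.723
```

```bash
python3 -m pendant '[[[0.5,0,0],[0,0,0]],[[0.45,0,0],[0,0,0]],[[0,0,0],[0,0,0]],[[0,0,0],[0,0,0]]]'
python3 -m pendant '[[[0,0,0],[0,0,0]],[[0,0,0],[0,0,0]],[[0,0,0],[0,0,0]],[[0,0,0],[0,0,0]],[[0,0,0],[0,0,0]],[[0,0,0],[0,0,0]]]' 255 60
python3 -m pendant '[[[-0.2,0,0],[0,0,0]],[[-0.5,0,0],[0,0,0]],[[-1,0,0],[0,0,0]],[[-1.3,0,0],[0,0,0]],[[0,0,0],[0,0,0]],[[0,0,0],[0,0,0]]]'
python3 -c "
from h import *
c=snap('side');cv2.imwrite('pics/s4.png',cv2.resize(c['pixels'][200:330,210:370],None,fx=4,fy=4,interpolation=2)[:,:,::-1])"
```

```text
clock: 14.35
ee_pos: [0.4266, -0.1499, 0.0442]
tcp_rot: [0.707, -0.0, 0.707, 0.0]
ft_force: [0.6, -0.2, -0.2]
opening: 0.723
clock: 14.95
ee_pos: [0.4268, -0.15, 0.0448]
tcp_rot: [0.707, -0.0, 0.707, -0.0]
ft_force: [-2.0, 1.8, 9.8]
opening: 0.52
clock: 15.55
ee_pos: [0.4269, -0.1501, 0.0745]
tcp_rot: [0.707, -0.0, 0.707, -0.0]
ft_force: [0.1, 0.2, -3.4]
opening: 0.512
```

View pics/s4.png

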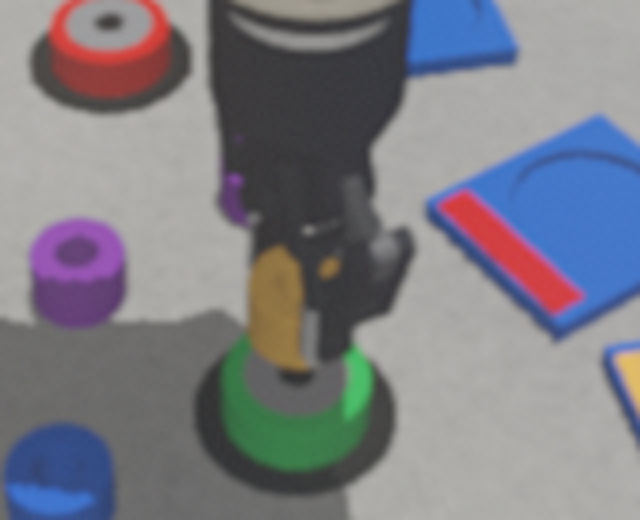

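```bash
python3 -c "
from h import *
c=camera('side')
for z in(.056,.060,.064,.068): print(z,[((px(c,[x,-.173,z])-[210,200])*4+2).round(0) for x in(.416,.4275,.438)])
print(((px(c,[.427,-.15,.0265])-[210,200])*4+2).round(0))"
```

```text
0.056 [array([300., 374.]), array([324., 365.]), array([346., 356.])]
0.06 [array([300., 367.]), array([325., 358.]), array([347., 350.])]
0.064 [array([300., 361.]), array([325., 352.]), array([347., 344.])]
0.068 [array([300., 355.]), array([325., 346.]), array([348., 337.])]
[297. 372.]
```

The bush is held upright with the tips about 7–8 mm above its underside, which leaves roughly 1.5 mm over the tray top when it is placed. Moving to the brass tray at (0.6215, -0.2495).

```bash
python3 -m pendant '[[[-1.5,0,0.5],[0,0,0]],[[-1.5,0,1],[0,0,0]],[[0,-0.5,2],[0,0,0]],[[0,-1,2],[0,0,0]],[[0,-1.5,2],[0,0,0]],[[0,-1.5,2],[0,0,0]],[[0,-1.5,2],[0,0,0]],[[0,-1.5,2],[0,0,0]],[[0,-1.5,2],[0,0,0]],[[0,-0.5,2],[0,0,0]],[[0,-0.4,1.5],[0,0,0]],[[0,0,0.5],[0,0,0]],[[0,0,0],[0,0,0]],[[1,0,0],[0,0,0]],[[2,0,0],[0,0,0]],[[2,0,0],[0,0,0]],[[1,0,0],[0,0,0]],[[0.5,0,0],[0,0,0]],[[0,0,0],[0,0,0]],[[0,0,0],[0,0,0]]]'
```

```text
clock: 17.65
ee_pos: [0.622, -0.2491, 0.04]
tcp_rot: [0.707, -0.0, 0.707, -0.0]
ft_force: [-0.5, -0.2, -1.1]
opening: 0.512
```

```bash
python3 -m pendant '[[[0.5,0,-0.05],[0,0,0]],[[0.5,0,0],[0,0,0]],[[0.3,0,0],[0,0,0]],[[0.1,0,0],[0,0,0]],[[0,0,0],[0,0,0]],[[0,0,0],[0,0,0]]]'
python3 -m pendant '[[[0.1,0,0],[0,0,0]],[[0,0,0],[0,0,0]],[[0,0,0],[0,0,0]]]'
```

```text
clock: 18.25
ee_pos: [0.6213, -0.249, 0.0253]
tcp_rot: [0.707, -0.0, 0.707, 0.0]
ft_force: [-1.2, -0.3, -2.1]
opening: 0.514
clock: 18.55
ee_pos: [0.6214, -0.2491, 0.0249]
tcp_rot: [0.707, -0.0, 0.707, -0.0]
ft_force: [-2.1, 1.3, 5.6]
opening: 0.516
```

Contact is at the expected height, so I'll release gently and back off toward the green wheel.

```bash
python3 -m pendant '[[[0,0,0],[0,0,0]],[[0,0,0],[0,0,0]],[[0,0,0],[0,0,0]],[[0,0,0],[0,0,0]]]' 80
python3 -m pendant '[[[-0.5,0,0],[0,0,0]],[[-1,0,0],[0,0,0]],[[-2,0,0],[0,0,0]],[[-2,0,0],[0,0,0]],[[-2,0,0],[0,0,0]],[[0,1,-2],[0,0,0]],[[0,1,-2],[0,0,0]],[[0,1,-2],[0,0,0]],[[0,1,-2],[0,0,0]],[[0,1,-2],[0,0,0]],[[0,1,-2],[0,0,0]],[[0,1,-2],[0,0,0]],[[0,1,-2],[0,0,0]],[[0,1,-2],[0,0,0]],[[0,0.9,-1.4],[0,0,0]],[[0,0,0],[0,0,0]],[[0,0,0],[0,0,0]]]' 0
python3 - <<'E'
from fit import *
t=snap('top')
x,f=fit([t],[mask(t,'brass',(378,150,14))],cyl(.023,.006,.036),[.6215,-.249]);print('bush',x,f)
x,f=fit([t],[mask(t,'green',(341,229,22))],cyl(.033,.0005,.0265),[.427,-.15]) if mask(t,'green',(341,229,22)) is not None else (0,0);print('wheel',x,f)
cv2.imwrite('pics/b2.png',cv2.resize(t['pixels'][120:260,310:420],None,fx=4,fy=4,interpolation=2)[:,:,::-1])
E
```

```text
clock: 18.95
ee_pos: [0.6213, -0.249, 0.0242]
tcp_rot: [0.707, -0.0, 0.707, 0.0]
ft_force: [-0.5, 0.8, 0.3]
opening: 0.684
clock: 20.65
ee_pos: [0.4279, -0.1504, 0.1001]
tcp_rot: [0.708, -0.0, 0.707, -0.0]
ft_force: [0.5, -1.1, 0.4]
opening: 1.0
bush [ 0.6255 -0.248 ] 0.9831720455737236
wheel 0 0
```

View pics/b2.png

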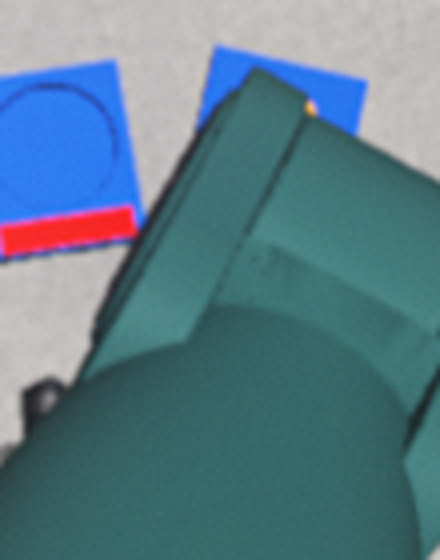

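The arm hides the bush here, so I'll check it later. Descending on the green wheel, fully open.

```bash
python3 -m pendant '[[[2,0,0],[0,0,0]],[[2,0,0],[0,0,0]],[[2,0,0],[0,0,0]],[[1.5,0,0],[0,0,0]],[[0.5,0,0],[0,0,0]],[[0,0,0],[0,0,0]],[[0,0,0],[0,0,0]],[[0,0,0],[0,0,0]]]' 0 60
python3 -c "
from h import *
c=snap('side');cv2.imwrite('pics/s5.png',cv2.resize(c['pixels'][200:330,210:370],None,fx=4,fy=4,interpolation=2)[:,:,::-1])"
```

```text
clock: 21.5
ee_pos: [0.4278, -0.1503, 0.02]
tcp_rot: [0.707, -0.0, 0.707, -0.0]
ft_force: [0.2, -0.3, 0.3]
opening: 1.002
```

View pics/s5.png

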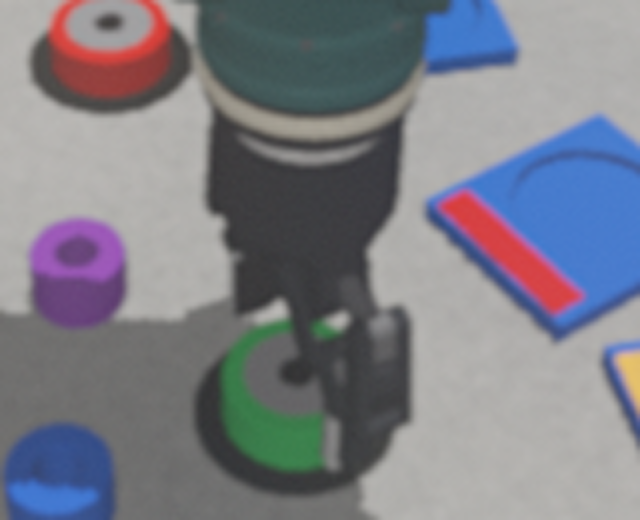

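```bash
python3 -c "
from h import *
c=camera('side')
for z in(.003,.008,.012,.016): print(z,[((px(c,[.4278+x,-.1503-y,z])-[210,200])*4+2).round(0) for x in(-.011,.011) for y in(.0425,.057)])"
```

```text
0.003 [array([319., 487.]), array([334., 513.]), array([364., 469.]), array([380., 495.])]
0.008 [array([319., 480.]), array([335., 506.]), array([365., 462.]), array([381., 487.])]
0.012 [array([320., 474.]), array([335., 500.]), array([365., 456.]), array([382., 482.])]
0.016 [array([320., 468.]), array([336., 494.]), array([366., 450.]), array([382., 476.])]
```

```bash
python3 -m pendant '[[[0.15,0,0],[0,0,0]],[[0,0,0],[0,0,0]],[[0,0,0],[0,0,0]],[[0,0,0],[0,0,0]],[[0,0,0],[0,0,0]],[[0,0,0],[0,0,0]]]' 255 60
python3 -m pendant '[[[-0.3,0,0],[0,0,0]],[[-1,0,0],[0,0,0]],[[-1.7,0,0],[0,0,0]],[[0,0,0],[0,0,0]],[[0,0,0],[0,0,0]]]'
python3 -c "
from h import *
c=snap('side');cv2.imwrite('pics/s6.png',cv2.resize(c['pixels'][200:330,210:370],None,fx=4,fy=4,interpolation=2)[:,:,::-1])"
```

```text
clock: 22.2
ee_pos: [0.4273, -0.15, 0.0182]
tcp_rot: [0.707, -0.0, 0.707, 0.0]
ft_force: [-1.9, 0.4, 10.5]
opening: 0.747
clock: 22.7
ee_pos: [0.4274, -0.1501, 0.048]
tcp_rot: [0.707, -0.0, 0.707, -0.0]
ft_force: [0.7, 0.1, -1.6]
opening: 0.744
```

View pics/s6.png

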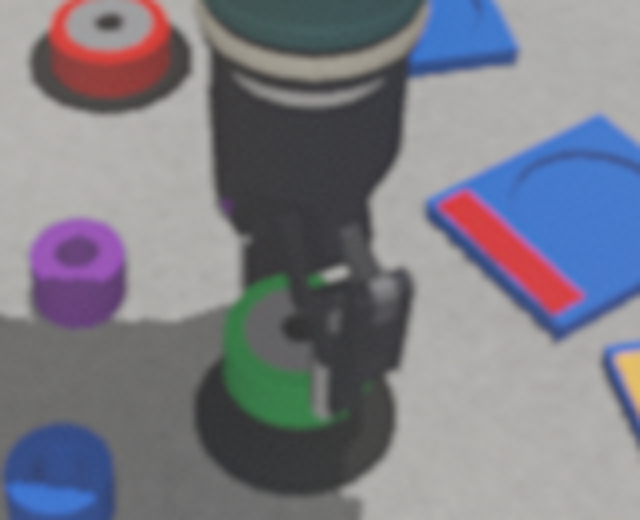

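The green wheel is held level. Next is the green tray at (0.6105, 0.0735).

```bash
python3 -m pendant '[[[-2,0,0],[0,0,0]],[[-2,0.4,0.5],[0,0,0]],[[-1,2,1.5],[0,0,0]],[[0,2.5,2],[0,0,0]],[[0,2.5,2],[0,0,0]],[[0,2.5,2],[0,0,0]],[[0,2.5,2],[0,0,0]],[[0,2.5,2],[0,0,0]],[[0,2.5,2],[0,0,0]],[[0,2.5,2],[0,0,0]],[[0,1.5,1.5],[0,0,0]],[[0,0.5,0.6],[0,0,0]],[[0,0.4,0.1],[0,0,0]],[[0,0,0],[0,0,0]],[[1.5,0,0],[0,0,0]],[[2,0,0],[0,0,0]],[[1.5,0,0],[0,0,0]],[[0.7,0,0],[0,0,0]],[[0,0,0],[0,0,0]],[[0,0,0],[0,0,0]]]'
```

```text
clock: 24.75
ee_pos: [0.6093, 0.0727, 0.0414]
tcp_rot: [0.707, 0.0, 0.707, -0.0]
ft_force: [-0.2, 0.1, -2.2]
opening: 0.743
```

```bash
python3 -m pendant '[[[0.5,0.08,0.08],[0,0,0]],[[0.5,0,0],[0,0,0]],[[0.4,0,0],[0,0,0]],[[0.2,0,0],[0,0,0]],[[0,0,0],[0,0,0]],[[0,0,0],[0,0,0]]]'
python3 -m pendant '[[[0.1,0,0],[0,0,0]],[[0,0,0],[0,0,0]],[[0,0,0],[0,0,0]]]'
python3 -m pendant '[[[0.07,0,0],[0,0,0]],[[0,0,0],[0,0,0]],[[0,0,0],[0,0,0]]]'
```

```text
clock: 25.35
ee_pos: [0.61, 0.0739, 0.0248]
tcp_rot: [0.707, -0.0, 0.707, 0.0]
ft_force: [-0.1, 0.8, -1.5]
opening: 0.742
clock: 25.65
ee_pos: [0.6101, 0.0738, 0.0243]
tcp_rot: [0.707, -0.0, 0.707, 0.0]
ft_force: [-2.5, -0.0, 6.4]
opening: 0.746
clock: 25.95
ee_pos: [0.6101, 0.0738, 0.0243]
tcp_rot: [0.707, -0.0, 0.707, 0.0]
ft_force: [-5.5, -1.4, 15.9]
opening: 0.743
```

Contact is near the expected height. Release, then over to the red wheel at (0.442, 0.113).

```bash
python3 -m pendant '[[[0,0,0],[0,0,0]],[[0,0,0],[0,0,0]],[[0,0,0],[0,0,0]],[[0,0,0],[0,0,0]]]' 0
python3 -m pendant '[[[-0.5,0,0],[0,0,0]],[[-1,0,0],[0,0,0]],[[-2,0,0],[0,0,0]],[[-2.5,0,0],[0,0,0]],[[-2,0,0],[0,0,0]],[[0,0.4,-2],[0,0,0]],[[0,0.5,-2],[0,0,0]],[[0,0.5,-2],[0,0,0]],[[0,0.5,-2],[0,0,0]],[[0,0.5,-2],[0,0,0]],[[0,0.5,-2],[0,0,0]],[[0,0.5,-2],[0,0,0]],[[0,0.5,-2],[0,0,0]],[[0,0,-0.8],[0,0,0]],[[0,0,0],[0,0,0]],[[1.5,0,0],[0,0,0]],[[1.5,0,0],[0,0,0]],[[0,0,0],[0,0,0]],[[0,0,0],[0,0,0]]]'
python3 - <<'E'
from fit import *
t=camera('top')
for n,col,roi,m,g in(('bush','brass',(377,152,13),cyl(.023,.006,.036),[.6215,-.249]),('green','green',(252,155,18),cyl(.033,.006,.032),[.6105,.0735])):
    k=mask(t,col,roi)
    if k is not None: print(n,*fit([t],[k],m,g))
s=snap('side');p=read_state()['ee_pos']
cv2.imwrite('pics/s7.png',cv2.resize(np.hstack([s['pixels'][170:310,200:320],t['pixels'][120:260,210:330]]),None,fx=3.2,fy=3.2,interpolation=2)[:,:,::-1])
E
```

```text
clock: 26.35
ee_pos: [0.61, 0.0739, 0.023]
tcp_rot: [0.707, -0.0, 0.707, 0.0]
ft_force: [-0.8, -0.4, -0.7]
opening: 1.0
clock: 28.25
ee_pos: [0.4427, 0.1126, 0.0734]
tcp_rot: [0.707, 0.0, 0.707, -0.0]
ft_force: [0.1, 0.4, 0.1]
opening: 1.0
bush [ 0.62253151 -0.2501165 ] 0.13115534812839313
green [0.61074164 0.07421867] 0.02869015165550648
```

View pics/s7.png

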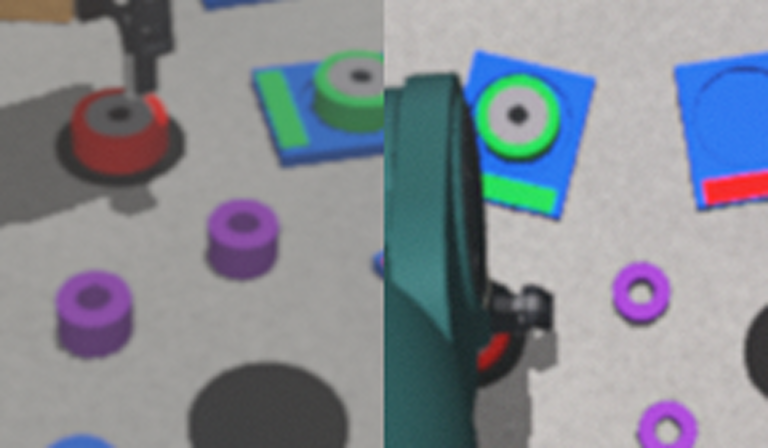

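The green wheel is flat in its pocket (fit 0.6107, 0.0742) and the bush fit is (0.6225, -0.250); both are about 1 mm off centre. Down on the red wheel.

```bash
python3 -m pendant '[[[1.5,0,0],[0,0,0]],[[2,0,0],[0,0,0]],[[1.2,0,0],[0,0,0]],[[0.7,0,0],[0,0,0]],[[0,0,0],[0,0,0]],[[0,0,0],[0,0,0]],[[0,0,0],[0,0,0]]]' 0 60
```

```text
clock: 29.05
ee_pos: [0.4425, 0.1128, 0.0198]
tcp_rot: [0.708, -0.0, 0.707, 0.0]
ft_force: [0.6, 0.2, -0.2]
opening: 1.0
```

```bash
python3 -m pendant '[[[0.15,0,0],[0,0,0]],[[0,0,0],[0,0,0]],[[0,0,0],[0,0,0]],[[0,0,0],[0,0,0]],[[0,0,0],[0,0,0]],[[0,0,0],[0,0,0]]]' 255 60
python3 -m pendant '[[[-0.3,0,0],[0,0,0]],[[-1,0,0],[0,0,0]],[[-1.7,0,0],[0,0,0]],[[0,0,0],[0,0,0]],[[0,0,0],[0,0,0]]]'
python3 -c "
from h import *
c=snap('side');cv2.imwrite('pics/s8.png',cv2.resize(c['pixels'][150:250,180:300],None,fx=4,fy=4,interpolation=2)[:,:,::-1])"
```

```text
clock: 29.65
ee_pos: [0.4422, 0.1128, 0.0182]
tcp_rot: [0.707, -0.0, 0.707, 0.0]
ft_force: [-3.3, 0.4, 11.4]
opening: 0.747
clock: 30.15
ee_pos: [0.4423, 0.1128, 0.0478]
tcp_rot: [0.707, -0.0, 0.707, 0.0]
ft_force: [-0.4, -0.3, -0.9]
opening: 0.743
```

View pics/s8.png

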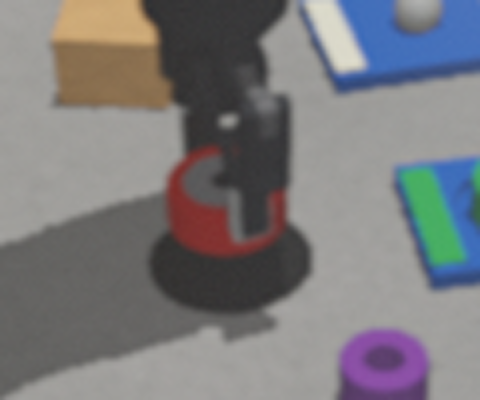

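The red wheel is held level. To the red tray at (0.615, -0.1066), raised so it clears the placed green wheel.

```bash
python3 -m pendant '[[[-2,0,0],[0,0,0]],[[-2,-0.4,0.5],[0,0,0]],[[-1,-2,1.5],[0,0,0]],[[0,-2.5,2],[0,0,0]],[[0,-2.5,2],[0,0,0]],[[0,-2.5,2],[0,0,0]],[[0,-2.5,2],[0,0,0]],[[0,-2.5,2],[0,0,0]],[[0,-2.5,2],[0,0,0]],[[0,-2.5,2],[0,0,0]],[[0,-1.5,0.8],[0,0,0]],[[0,-0.5,0.5],[0,0,0]],[[0,0,0],[0,0,0]],[[0,0,0],[0,0,0]],[[1.5,0,0],[0,0,0]],[[2,0,0],[0,0,0]],[[1.5,0,0],[0,0,0]],[[0.7,0,0],[0,0,0]],[[0,0,0],[0,0,0]],[[0,0,0],[0,0,0]]]'
```

```text
clock: 32.2
ee_pos: [0.6151, -0.1058, 0.0413]
tcp_rot: [0.707, -0.0, 0.707, 0.0]
ft_force: [-0.0, -0.5, -1.2]
opening: 0.747
```

```bash
python3 -m pendant '[[[0.5,-0.08,0],[0,0,0]],[[0.5,0,0],[0,0,0]],[[0.4,0,0],[0,0,0]],[[0.2,0,0],[0,0,0]],[[0,0,0],[0,0,0]],[[0,0,0],[0,0,0]]]'
python3 -m pendant '[[[0.1,0,0],[0,0,0]],[[0,0,0],[0,0,0]],[[0,0,0],[0,0,0]]]'
```

```text
clock: 32.8
ee_pos: [0.615, -0.107, 0.0245]
tcp_rot: [0.707, -0.0, 0.707, 0.0]
ft_force: [0.4, 0.0, -1.3]
opening: 0.747
clock: 33.1
ee_pos: [0.6151, -0.107, 0.0243]
tcp_rot: [0.707, -0.0, 0.707, -0.0]
ft_force: [-4.1, 1.6, 10.0]
opening: 0.741
```

```bash
python3 -m pendant '[[[0,0,0],[0,0,0]],[[0,0,0],[0,0,0]],[[0,0,0],[0,0,0]],[[0,0,0],[0,0,0]]]' 0
python3 -m pendant '[[[-0.5,0,0],[0,0,0]],[[-1,0,0],[0,0,0]],[[-2,0,0],[0,0,0]],[[-3,0,0],[0,0,0]],[[-3,0,0],[0,0,0]],[[-3,0,0],[0,0,0]],[[-3,1,-2],[0,0,0]],[[-3,2,-3],[0,0,0]],[[0,2,-3],[0,0,0]],[[0,2,-3],[0,0,0]],[[0,2,-3],[0,0,0]],[[0,2,-3],[0,0,0]],[[0,2,-3],[0,0,0]],[[0,2,-3],[0,0,0]],[[0,1,-3],[0,0,0]],[[0,0,-2],[0,0,0]],[[0,0,0],[0,0,0]],[[0,0,0],[0,0,0]]]'
python3 - <<'E'
from fit import *
t=snap('top','top9.png')
for n,col,roi,m,g,T in(('bush','brass',(377,152,13),cyl(.023,.006,.036),[.6215,-.249],(.6214,-.2495)),('green','green',(252,155,18),cyl(.033,.006,.032),[.6105,.0735],(.6102,.0736)),('red','red',(323,154,17),cyl(.033,.006,.032),[.615,-.107],(.615,-.1066))):
    k=mask(t,col,roi)
    if k is not None: x,f=fit([t],[k],m,g);print(n,x,f,'off mm',((x-T)*1e3).round(1))
E
```

```text
clock: 33.5
ee_pos: [0.615, -0.1069, 0.0235]
tcp_rot: [0.707, -0.0, 0.707, 0.0]
ft_force: [-0.1, 0.6, 0.4]
opening: 1.002
clock: 35.3
ee_pos: [0.3354, 0.0529, 0.2094]
tcp_rot: [0.708, -0.0, 0.706, -0.0]
ft_force: [0.6, 0.3, -0.5]
opening: 0.996
bush [ 0.62188359 -0.24949353] 0.13659327042226665 off mm [0.5 0. ]
green [0.61073894 0.07417927] 0.02904311418501737 off mm [0.5 0.6]
red [ 0.61603059 -0.10804486] 0.07914218721184496 off mm [ 1.  -1.4]
```

View pics/top9.png

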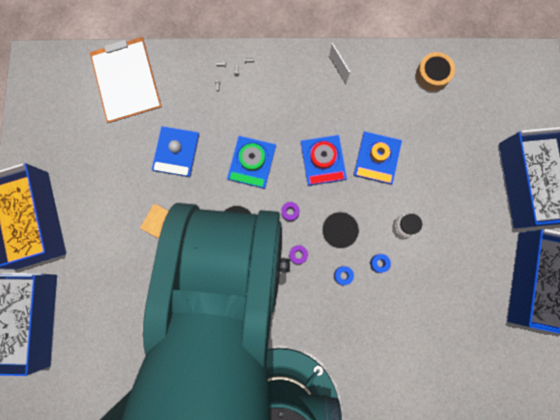

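All four parts are in their trays: ball (175,147), green (252,156), red (324,154), bush (380,151). The carton and jar haven't moved. One side view to check they lie flat.

```bash
python3 -c "
from h import *
c=snap('side');cv2.imwrite('pics/s9.png',cv2.resize(c['pixels'][135:345,190:460],None,fx=2.8,fy=2.8,interpolation=2)[:,:,::-1])"
```

```text
(no output)
```

View pics/s9.png

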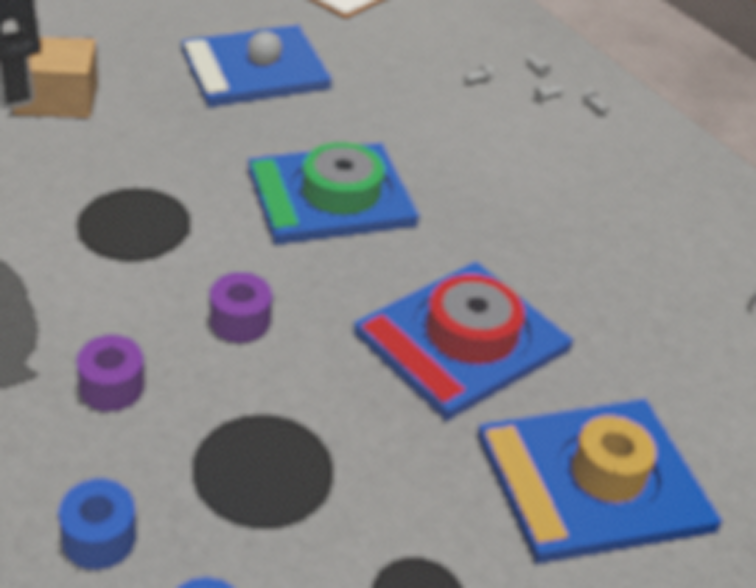

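The bush and, slightly, the red wheel look a bit leaned in this view. I'll overlay the upright models to tell tilt from perspective.

```bash
python3 - <<'E'
from fit import *
c=camera('side');S=8
def best(col,roi,rad,h,g):
    m=mask(c,col,roi)
    def mod(x):
        Rt=R.from_rotvec([x[2],x[3],0]);t=np.linspace(0,6.283,32,endpoint=False)
        return [np.array([x[0],x[1],.006+x[4]])+Rt.apply([rad*np.cos(a),rad*np.sin(a),z]) for z in(0,h) for a in t]
    for nm,f in(('upright',lambda y:mod([y[0],y[1],0,0,0])),('tilt',lambda y:mod([*y[:4],0]))):
        x,v=fit([c],[m],f,list(g) if nm=='upright' else [*g,0,0]);print(col,nm,x.round(4),round(v,4))
    return mod([*g,0,0,0])
im=cv2.resize(c['pixels'],None,fx=6,fy=6,interpolation=2)[:,:,::-1].copy()
for col,p,rad,h,roi in(('brass',(.6219,-.2495),.023,.03,20),('red',(.6155,-.1075),.033,.026,22),('green',(.6107,.0742),.033,.026,20)):
    u=px(c,[*p,.006+h/2]); pts=best(col,(*u,roi),rad,h,p)
    q2=np.array([px(c,P) for P in pts]);q2=((q2+.5)*6).round().astype(np.int32)
    for k in(q2[:32],q2[32:]): cv2.polylines(im,[k],True,(255,0,255),1)
a=im[225*6:320*6,330*6:460*6];cv2.imwrite('pics/ov.png',a[:600,:800])
E
```

```text
brass upright [ 0.6231 -0.2483] 0.145
brass tilt [ 0.6199 -0.2531 -0.3077  0.2151] 0.0945
red upright [ 0.6106 -0.1096] 0.2122
red tilt [ 0.61   -0.1054  0.4362 -0.1693] 0.1821
green upright [0.6103 0.0747] 0.1042
green tilt [ 0.6083  0.0714 -0.1188  0.0649] 0.0565
```

View pics/ov.png

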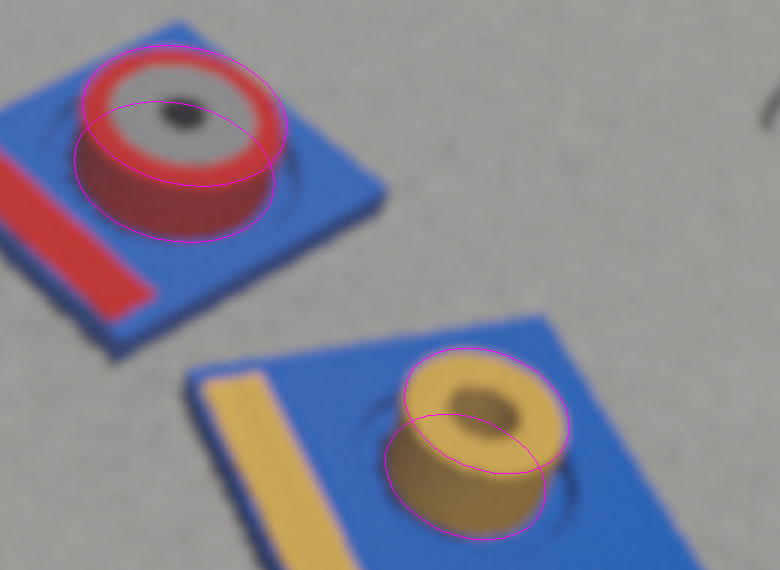

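The upright outlines at floor height match both parts, so the lean is perspective. The free tilt fits disagree, but their colour masks drop the shaded sides and take in parts of the labels. Handing in.

```bash
python3 -c "
from cell import *
print(job_done())"
```

```text
the job is handed in; nothing more can be done
None
```

I put all four parts away and handed the job in at about 36 s on the robot's clock. It gave no verdict, so what follows rests on my own checks. The stack was on the green wheel, so the order was ball, bush, green wheel, red wheel. I lowered each one until the wrist force showed contact, then let go.

**Position:** The last top-view fits put the bush about 0.5 mm, the green wheel about 0.8 mm and the red wheel about 1.7 mm from their pocket centres. The ball was within about 0.5 px (roughly 1 mm) of the dimple centre when I released it, and it was still there in the final pictures.

**Flatness:** In the side view, upright outlines at pocket-floor height matched the red wheel and the bush. I didn't view that overlay for the green wheel, but it looked flat.

**Disagreement:** A side-view fit that was free to tilt gave tilts of about 0.14 rad (green), 0.38 rad (bush) and 0.47 rad (red), all above the 0.1 rad limit. I discounted it because its colour masks were unreliable (shaded sides, tray labels), and the outlines show no such tilt.

**Bystanders:** The carton and jar looked unmoved in the final pictures; I didn't measure them. The arm ended clear of everything with the gripper open.

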